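Put a returned battery pack away in its clamshell charging box

ROBOT

A 7-joint arm with a two-finger parallel gripper is mounted at the origin on the work surface. World frame = base frame: x ahead of the robot, y to its left, z up, the work surface at z = 0. Lengths are in m, angles in rad, forces in N, time in s.
With the tool pointing down it reaches from about 0.4 to 0.9 m from the base axis. Payload 5.5 kg.
Tool frame: the origin (TCP) lies on the centre line of the jaws, within the pads' length; the fingertips stand 11 mm ahead of it and the grasp point (between the pads) lies 8 mm behind it; z points along the fingers, y is the direction in which the jaws open and shut (so a half turn about z gives the same grasp; the last joint's range is limited). The gripper opens to 85 mm and grips with 20 to 120 N. Pads are 22 mm wide; open, the fingers measure 114 mm over their backs; the gripper's body (76 mm by 85 mm) begins 54 mm behind the grasp point. The pads swing forward as they close: fully open they stand 13 mm farther back than shut.
Start: joints at [-1.029, 0.501, -0.427, 1.55, 0.221, 1.138, -0.21], TCP at [0.179, 0.625, 0.242] pointing down, gripper open.
Joint ranges: [-2.88, 2.88], [-0.31, 2.03], [-1.54, 1.56], [0.2, 2.42], [-1.41, 4.55], [0.19, 2.02], [-2.57, 2.57]. Speed limits (rad/s): [2.57, 2.57, 3.14, 3.14, 3.14, 3.14, 3.14].

INTERFACE

Orientations are given as [roll, pitch, yaw] about the fixed x, y, z axes, in that order (R = Rz(yaw) Ry(pitch) Rx(roll)).
In Python, from plant import robot gives the robot as it stands.
- The arm moves only by the shell command python3 -m handwheel 'ROWS' [OPENING] [FORCE]. ROWS is JSON, one flat list of numbers, 6 for each row, row after row: the shift along the tool's x, y, z in cm, then the turn, a rotation vector about the tool's x, y, z in degrees. A call has 1 to 10 rows; each row is the pose to reach, as a shift and turn from the pose measured when the call began, along the tool's axes at that moment; what a row does not reach only later rows make up. A row lasts 1/12 s, in which the tool goes at most 41.7 mm and 7.16 degrees, less where a joint would pass 70% of its speed; a pose out of reach is approached as far as the arm can. A call with a gripper value outside its range is refused whole. OPENING is the opening in per cent of the stroke, from 0 (shut) to 100 (fully open), set as the call begins (- or left out, the last holds). The fingers move at their own pace and stop on an object; FORCE is the grip in N (left out, the last holds). Time passes only in rows, so rows that repeat a pose let the fingers close. It gives the time, the measured TCP pose, the force and the opening at its end, in the units of the state.
- robot.get_state(): the state, without advancing time (a new reading comes with each control period).
- robot.get_image(name): name is "scene" or "top" or "wrist"; returns a dict with "image" (420x560x3 uint8, blue, green, red), "depth" (420x560 float32, m along the optical axis (not along the pixel's ray), 0 where there is no reading), "mtx" (3x3 intrinsics, pixels), "extrinsics" (4x4, takes a point from world to camera coordinates). Camera axes: x right, y up, looking along -z (the intrinsics and any distortion apply to the point x, -y, -z); pixel columns grow to the right and rows downward; lengths in m; the calibration is good to about 2 mm. A picture is of the moment at which its call begins.
- robot.hand_in(): hands the job in, once; it reports no verdict.
The state is a dict: "time": time; "qpos": joint angles; "dq": joint speeds; "joint_torque": joint torques, N m; "tcp_pos": TCP position; "tool_rot": TCP orientation; "ft_force": force on the tool from outside, world axes, zero at the start; "torque": the same for the moment, N m; "gripper_width": opening from 0.0 (shut) to 1.0 (fully open).
Only numpy, scipy, OpenCV 4.12 (cv2) and the standard library are available. Lean on these libraries where they do the work, as an engineer would, in place of code of your own. Each camera call takes 0.05 s, during which the arm holds its last target.

TASK

A rental battery pack has come back in the wooden cradle on the reception counter. Lift it out by its two ends, set it down flat on the bare counter and let go, then take it again by its long sides and lower it gently, without dropping it, flat into the pocket of the open charging box. Then close the hinged upper half gently, without slamming it, until the two halves meet edge to edge all round, and leave the jar, the pen pot and the card tub where they are.

Things in the scene. Friction and masses are not known exactly. Their poses are not given: they have to be found in the camera images.
- pack_mid (a point): Centre of the battery pack, a plain white rounded block 60 mm long (its x axis) x 40 mm wide (y) x 26 mm high (z), mass about 0.12 kg. Either end may lead. It starts lying in the cradle, its length along the cradle's channel, its centre 27 mm above the counter; flat on the counter its centre is 13 mm up. The counter between cradle and box is clear.
- cradle: Wooden cradle fixed to the counter; origin at the centre of its underside. A channel along x, open at both ends: floor 50 mm long and 14 mm high, two side walls 54 mm long, 8 mm thick and 41 mm high, 44 mm apart (y). The walls cover the pack's long sides; the pack's ends stick out about 3 mm past the walls and 5 mm past the floor, free for the fingers.
- case: Lower half of the grey charging box, screwed to the counter; origin at the centre of its underside; 104 mm (x) x 114 mm (y) x 50 mm high, walls 4 mm. Hinge along y on its +x side. Black insert, top 46 mm above the counter, its pocket 67 mm long (x) x 46 mm wide (y), floor 14 mm up; the top 8 mm of its ends slope out by 5 mm. Finger recesses at its long sides, no room for fingers at its ends.
- pocket (a point): Where the pack's centre lies when seated: middle of the pocket, 27 mm above the counter; axes as case, x along the pocket's length. The finger recesses at its long sides are each 42 mm wide (x) and reach 30 mm outwards along y to the wall (106 mm between the walls); their floor is 5 mm above the counter.
- hinge (a point): Middle of the hinge line of the upper half, 52 mm along +x of case and 50 mm above the counter; the hinge runs along y of case.
- lid (a joint): Hinge of the upper half (shell 104 x 114 mm, 22 mm deep, 0.12 kg): 0 is closed with the rims edge to edge (hard stop, box then 72 mm high), positive is open; at 1.57 it stands upright on the hinge side, at the start it leans a little further back (end stop 2.05). A stiff hinge (0.13 N m, up to about 2 N at the free edge) holds it wherever it is left; it does not fall or spring.
- lid_edge (a point): Middle of the free outer edge of the upper half, on its outer face: 104 mm from the hinge line and 22 mm outward of the rim plane. When the box is closed it is on top, over the box's -x side, 72 mm above the counter.
- jar: Bystander: glass jar with steel cap, 84 mm wide, 110 mm high; origin under its centre.
- pens: Bystander: dark steel pot of pens, 72 mm wide, about 155 mm high with the pens; origin under its centre.
- card_tub: Bystander: round wooden tub, 94 mm wide, 58 mm high; origin under its centre.
Not all that is in view belongs to the job. Leave any yellow look-alike of the case alone. Of the things like the part that bears pack_mid, leave any that is red; of the rest the larger one is meant.

How it is judged:
On the way, in this order (a step that is already met when the one before it is completed fails the run):
1. the pack lies flat on the counter, let go (height (world z) of pack_mid below 0.017 m and angle between pack_mid's own z axis and vertical below 0.1 rad and contact force between the fingers and pack below 0.05 N and linear speed of pack below 0.02 m/s), for 0.1 s.
2. the pack lies flat in the pocket, let go, with the box still open (horizontal distance between pack_mid and pocket below 0.006 m and z of pack_mid in the frame of pocket below 0.003 m and angle between pack_mid's own z axis and vertical below 0.08 rad and angle between the x axis of pack_mid and the x axis of pocket, either way round below 0.15 rad and contact force between the fingers and pack below 0.05 N and value of joint lid above 1 rad), for 0.1 s.
At the end, for the whole second after the job is handed in: The pack lies at rest flat in the pocket (centre within 6 mm sideways and 3 mm in height, level within 0.08 rad, length along the pocket within 0.15 rad), the upper half is closed to within 0.025 rad (2.6 mm at the free edge), and jar, pen pot and card tub are within 20 mm of where they began (horizontal distance between pack_mid and pocket below 0.006 m and z of pack_mid in the frame of pocket below 0.003 m and angle between pack_mid's own z axis and vertical below 0.08 rad and angle between the x axis of pack_mid and the x axis of pocket, either way round below 0.15 rad and value of joint lid below 0.025 rad and linear speed of pack below 0.02 m/s and distance of each of jar, pens, card_tub from where it was at the start of the episode below 0.02 m); the robot touches nothing.
It fails at once if the pack is dropped into the box (faster than 0.35 m/s inside it) (horizontal distance between pack_mid and pocket below 0.03 m and z of pack_mid in the frame of pocket below 0.03 m and linear speed of pack above 0.35 m/s).
It fails at once if the upper half is slammed (faster than 3 rad/s near the rim) (value of joint lid below 0.4 rad and velocity of joint lid below -3 rad/s).
It fails at once if the jar, pen pot or card tub is shoved more than 20 mm or knocked over (distance of any of jar, pens, card_tub from where it was at the start of the episode above 0.02 m or angle between any of jar, pens, card_tub's own z axis and vertical above 0.5 rad).
It also fails if it takes over 67 s, if anything falls off the work surface, if the arm or the gripper's body presses on something with over 40 N, if the wrist force passes 120 N, or if a joint passes its speed limit or range.

## Working session

There is one attempt and no reset: what is moved stays moved. The work goes in short steps, Python scripts to look and compute and a shell command to move; the robot and the scene stay as the last step left them, time stands still between calls to the robot, and variables do not carry over. Pictures are saved under pics/ and viewed, and the job is handed in when it is done.

```bash
ls; mkdir -p pics
cat > h.py <<'E'
import numpy as np, cv2
from plant import robot
def shot(name, fn):
    d=robot.get_image(name); cv2.imwrite(f'pics/{fn}.png', d['image']); np.savez(f'pics/{fn}.npz', **d); return d
def world(d):
    h,w=d['depth'].shape; K=d['mtx']; v,u=np.mgrid[0:h,0:w]; Z=d['depth']
    p=np.stack([(u-K[0,2])/K[0,0]*Z, -(v-K[1,2])/K[1,1]*Z, -Z],-1)
    T=np.linalg.inv(d['extrinsics']); return p@T[:3,:3].T+T[:3,3]
def load(fn): return dict(np.load(f'pics/{fn}.npz'))
E
python3 - <<'E'
from h import *
for n in ['scene','top','wrist']:
    d=shot(n,n+'0'); print(n,d.keys(),d['mtx'].tolist(),np.round(np.linalg.inv(d['extrinsics']),3).tolist())
print(robot.get_state())
E
```

```text
pics
scene dict_keys(['image', 'depth', 'mtx', 'extrinsics']) [[484.851904026139, 0.0, 287.7682336442013], [0.0, 484.851904026139, 205.27177405555202], [0.0, 0.0, 1.0]] [[0.712, -0.412, 0.569, 1.386], [0.703, 0.407, -0.583, -0.81], [0.009, 0.815, 0.58, 0.922], [0.0, 0.0, 0.0, 1.0]]
top dict_keys(['image', 'depth', 'mtx', 'extrinsics']) [[388.08602230469324, 0.0, 281.9720554367933], [0.0, 388.08602230469324, 208.3373565404861], [0.0, 0.0, 1.0]] [[-0.028, 0.992, -0.125, 0.449], [-1.0, -0.026, 0.015, 0.02], [0.012, 0.126, 0.992, 1.029], [0.0, 0.0, 0.0, 1.0]]
wrist dict_keys(['image', 'depth', 'mtx', 'extrinsics']) [[323.9055935736606, 0.0, 279.7084523758529], [0.0, 323.9055935736606, 208.10231412504436], [0.0, 0.0, 1.0]] [[0.275, -0.917, -0.289, 0.105], [0.961, 0.262, 0.084, 0.645], [-0.001, -0.301, 0.954, 0.373], [0.0, 0.0, 0.0, 1.0]]
{'time': 0.15, 'qpos': array([-1.02877944,  0.50163298, -0.42682093,  1.55117611,  0.22079488,
        1.13829229, -0.21030331]), 'dq': array([-1.79945793e-03, -1.91872075e-03, -1.15833832e-03, -4.32118471e-03,
        1.31274063e-03, -1.37503519e-05,  2.83455852e-03]), 'joint_torque': array([-6.79160687e-03, -5.70028389e+01, -5.82520187e+00, -2.81283617e+01,
        1.06824859e-02,  7.84023141e-03,  1.64374268e-05]), 'tcp_pos': array([0.17878953, 0.62440932, 0.24151064]), 'tool_rot': array([-3.14012985e+00, -6.12660025e-05,  2.86279665e+00]), 'ft_force': array([0.33180311, 0.28066793, 0.05634362]), 'torque': array([ 0.04924146, -0.03067004, -0.00269083]), 'gripper_width': 1.001525287704675}
```

View pics/scene0.png

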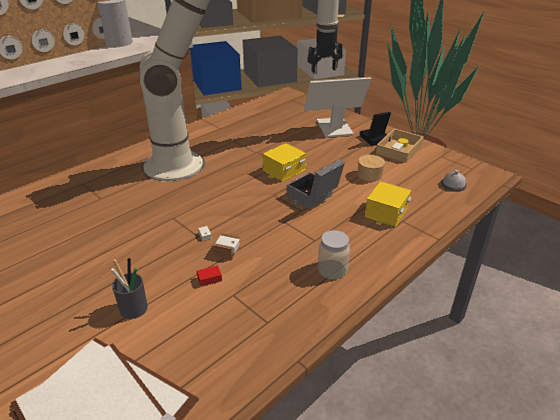

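View pics/top0.png

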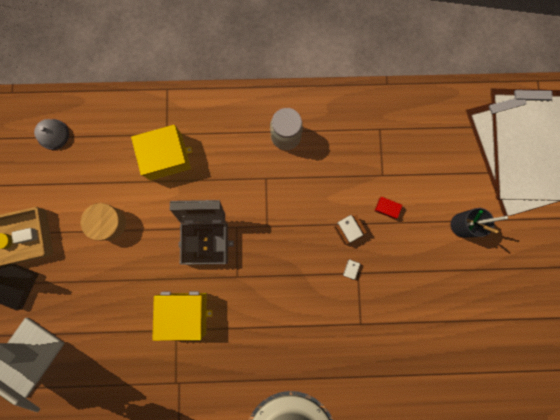

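View pics/wrist0.png

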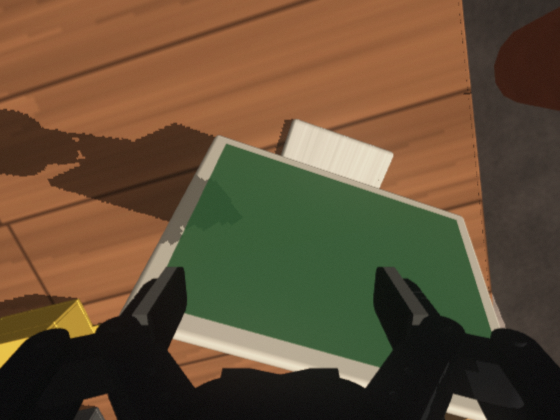

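Top view: the open grey box is at (204,240), with its lid leaning towards +x. There are two yellow look-alikes at (160,150) and (180,317), the jar at (286,128), the tub at (100,221) and the pens at (474,223). The pack candidates are white at (350,229), small white at (352,270) and red at (389,208). Of these, (350,229) fits because it is the larger one that isn't red. I'll confirm it in a crop.

Run:
```python
from h import *
d=load('top0'); s=load('scene0')
a=cv2.resize(d['image'][180:300,310:430],(400,400),interpolation=cv2.INTER_CUBIC)
b=cv2.resize(s['image'][210:300,180:270],(400,400),interpolation=cv2.INTER_CUBIC)
cv2.imwrite('pics/crop1.png',np.hstack([a,b]))
a=cv2.resize(d['image'][190:280,155:245],(400,400),interpolation=cv2.INTER_CUBIC)
b=cv2.resize(s['image'][140:230,270:360],(400,400),interpolation=cv2.INTER_CUBIC)
cv2.imwrite('pics/crop2.png',np.hstack([a,b]))
W=world(d)
for n,(u,v) in dict(pack=(350,229),small=(352,270),red=(389,208),case=(204,248),jar=(286,121),tub=(100,221),pens=(466,223),lid=(196,206),y2=(180,317)).items(): print(n,W[v,u].round(3))
```

```text
pack [ 0.516 -0.169  0.036]
small [ 0.412 -0.172  0.019]
red [ 0.569 -0.275  0.027]
case [0.479 0.209 0.016]
jar [ 0.781 -0.011  0.111]
tub [0.552 0.461 0.056]
pens [ 0.523 -0.464  0.047]
lid [0.571 0.202 0.148]
y2 [0.315 0.256 0.073]
```

View pics/crop1.png

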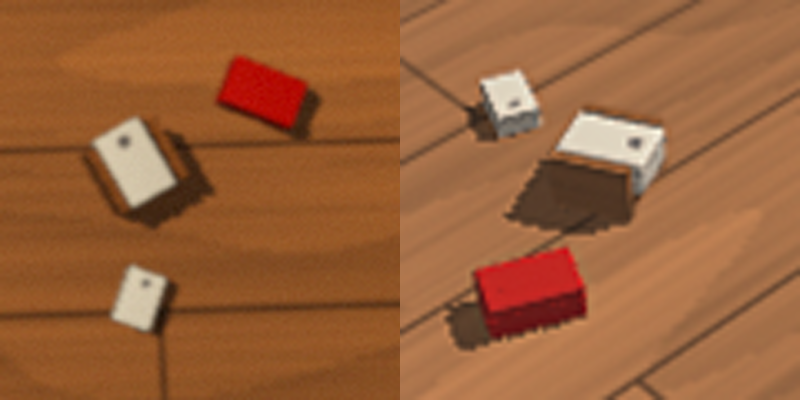

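View pics/crop2.png

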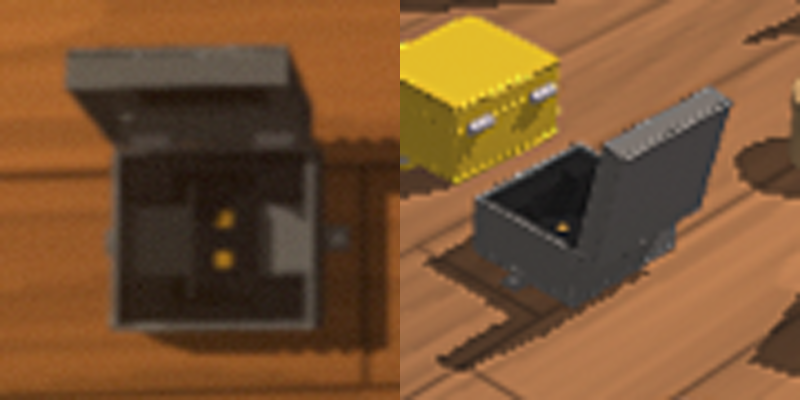

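Confirmed: the pack is the white block between the wooden walls. The box interior has gold contacts and finger recesses on the left and right. Next are rough fits from the top and scene depth.

Run:
```python
from h import *
for n in ['top0','scene0']:
    d=load(n); W=world(d); img=d['image'].astype(int)
    near=(abs(W[...,0]-.516)<.06)&(abs(W[...,1]+.169)<.06)
    m=near&(W[...,2]>.03)&(img.min(-1)>130)
    P=W[m]; print(n,'pack',m.sum(),np.median(P,0).round(4)); r=cv2.minAreaRect(P[:,:2].astype(np.float32)*1000); print(r)
    m=near&(W[...,2]>.02); P=W[m]; print('cradle+pack',cv2.minAreaRect(P[:,:2].astype(np.float32)*1000),P[:,2].max())
    near=(abs(W[...,0]-.48)<.09)&(abs(W[...,1]-.21)<.09)
    m=near&(W[...,2]>.047)&(W[...,2]<.053); P=W[m];print('case',cv2.minAreaRect(P[:,:2].astype(np.float32)*1000),m.sum())
    near=(abs(W[...,0]-.55)<.09)&(abs(W[...,1]-.21)<.09)&(W[...,2]>.08); P=W[near]; print('lid',P.min(0),P.max(0))
    for c,r in {'jar':(.78,-.01),'tub':(.55,.46),'pens':(.52,-.464)}.items():
        q=(np.hypot(W[...,0]-r[0],W[...,1]-r[1])<.08)&(W[...,2]>.04); P=W[q]; print(c,P.min(0).round(3),P.max(0).round(3))
```

```text
top0 pack 309 [ 0.5184 -0.1689  0.039 ]
((518.8147583007812, -168.26512145996094), (57.04156494140625, 37.25816345214844), 27.546972274780273)
cradle+pack ((518.331787109375, -168.52761840820312), (60.10567092895508, 60.682281494140625), 27.774669647216797) 0.04483087626388271
case ((500.3039245605469, 208.41648864746094), (113.01288604736328, 123.39204406738281), 89.34898376464844) 570
lid [0.55038708 0.14973388 0.08016521] [0.58507354 0.26420866 0.15401193]
jar [ 0.737 -0.052  0.04 ] [0.816 0.03  0.115]
tub [0.505 0.416 0.041] [0.599 0.512 0.062]
pens [ 0.487 -0.51   0.04 ] [ 0.556 -0.439  0.158]
scene0 pack 184 [ 0.5228 -0.1697  0.0391]
((520.7316284179688, -168.34609985351562), (60.26822280883789, 44.48352813720703), 28.152196884155273)
cradle+pack ((521.3168334960938, -170.68637084960938), (62.20018768310547, 66.65552520751953), 27.0482120513916) 0.04434019659966937
case ((504.3359069824219, 204.1927032470703), (119.71064758300781, 129.6355743408203), 89.16280364990234) 128
lid [0.55303802 0.14308121 0.08009687] [0.59059536 0.26461393 0.15388515]
jar [ 0.745 -0.059  0.04 ] [0.826 0.022 0.115]
tub [0.511 0.411 0.04 ] [0.603 0.509 0.064]
pens [ 0.488 -0.514  0.04 ] [ 0.562 -0.441  0.157]
```

```bash
cat >> h.py <<'E'
from scipy.spatial.transform import Rotation as Ro
def to(p,yawdeg,show=True):
    s=robot.get_state(); R0=Ro.from_euler('xyz',s['tool_rot']); R1=Ro.from_euler('xyz',[np.pi,0,np.radians(yawdeg)])
    sh=R0.inv().apply(np.array(p)-s['tcp_pos'])*100; rv=np.degrees((R0.inv()*R1).as_rotvec())
    if show: print('t',round(s['time'],2),'tcp',s['tcp_pos'].round(4),'rpy',np.degrees(s['tool_rot']).round(1),'F',s['ft_force'].round(1),'g',round(s['gripper_width'],3)); print('   move',sh.round(2),rv.round(1),'rows>=',round(max(np.linalg.norm(sh)/4.17,np.linalg.norm(rv)/7.16),1))
E
python3 -c "
from h import *
to([.53,.2,.25],164)"
```

```text
t 0.15 tcp [0.1788 0.6244 0.2415] rpy [-179.9   -0.   164. ] F [0.3 0.3 0.1] g 1.002
   move [-45.44 -31.14  -0.81] [-0.1 -0.   0. ] rows>= 13.2
```

```bash
python3 -m handwheel '[-15,-10.3,-0.3,0,0,0, -31,-21,-0.5,0,0,0, -45.4,-31.1,-0.8,0,0,0,-45.4,-31.1,-0.8,0,0,0,-45.4,-31.1,-0.8,0,0,0,-45.4,-31.1,-0.8,0,0,0,-45.4,-31.1,-0.8,0,0,0,-45.4,-31.1,-0.8,0,0,0,-45.4,-31.1,-0.8,0,0,0,-45.4,-31.1,-0.8,0,0,0]'
python3 -c "
from h import *
to([.53,.2,.25],164)"
```

```text
time: 0.98
tcp_pos: [0.4452, 0.3019, 0.2481]
tool_rot: [-3.14, 0.0, 2.863]
ft_force: [0.6, 1.1, -0.1]
gripper_width: 1.0
t 0.98 tcp [0.4452 0.3019 0.2481] rpy [-179.9    0.   164. ] F [ 0.6  1.1 -0.1] g 1.0
   move [-10.96  -7.47  -0.18] [-0.1  0.   0. ] rows>= 3.2
```

```bash
python3 -m handwheel '[-11,-7.5,-0.2,0,0,0,-11,-7.5,-0.2,0,0,0,-11,-7.5,-0.2,0,0,0,-11,-7.5,-0.2,0,0,0,-11,-7.5,-0.2,0,0,0,-11,-7.5,-0.2,0,0,0]'
python3 -c "
from h import *
shot('wrist','w1')
to([.551,-.231,.22],117.5)"
```

```text
time: 1.48
tcp_pos: [0.5303, 0.1988, 0.2498]
tool_rot: [-3.14, -0.001, 2.861]
ft_force: [-0.5, 1.1, -0.6]
gripper_width: 1.002
t 1.53 tcp [0.5295 0.2003 0.2499] rpy [-1.799e+02 -1.000e-01  1.641e+02] F [-0.5  1.   0.5] g 0.995
   move [-13.91 -40.88   3.02] [-0.1 -0.  46.6] rows>= 10.4
```

View pics/w1.png

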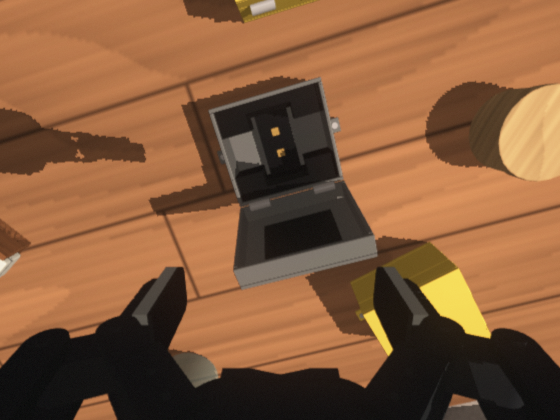

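The wrist view shows the box rim at about (211–340, 80–200) with its pocket at (278,142), and the lid leaning towards the bottom of the image. Now on to view the pack.

```bash
python3 -m handwheel '[-4,-4,0.5,0,0,7,-7,-8,1,0,0,14,-9,-12,1.5,0,0,21,-11,-16,2,0,0,28,-12,-20,2.5,0,0,35,-13,-24,3,0,0,42,-13.5,-28,3,0,0,46.6,-14,-32,3,0,0,46.6,-14,-36,3,0,0,46.6,-13.9,-40.9,3,0,0,46.6]'
python3 -m handwheel '[0,0,0,0,0,0,0,0,0,0,0,0]'
python3 - <<'E'
from h import *
shot('wrist','w2')
to([.551,-.231,.22],117.5)
d=load('w1'); W=world(d)
near=(abs(W[...,0]-.48)<.075)&(abs(W[...,1]-.21)<.075)
for lo,hi in [(.047,.053),(.042,.0475),(.010,.018),(.002,.008)]:
    m=near&(W[...,2]>lo)&(W[...,2]<hi); P=W[m]; print(lo,m.sum(),np.median(P[:,2]),cv2.minAreaRect(P[:,:2].astype(np.float32)*1000),np.percentile(P,[1,99],axis=0)[:,:2].round(4).tolist())
E
```

```text
time: 2.37
tcp_pos: [0.5593, -0.2007, 0.2201]
tool_rot: [-3.141, -0.001, 2.054]
ft_force: [0.6, 0.3, -0.0]
gripper_width: 0.998
time: 2.53
tcp_pos: [0.5583, -0.2021, 0.2199]
tool_rot: [-3.14, -0.001, 2.051]
ft_force: [0.5, 0.7, -0.5]
gripper_width: 0.997
t 2.58 tcp [ 0.5593 -0.1993  0.2199] rpy [-1.800e+02 -1.000e-01  1.177e+02] F [-0.   0.2 -0.8] g 1.0
   move [-2.42 -2.21 -0.01] [-0.  -0.1  0.2] rows>= 0.8
0.047 2684 0.04991920379439016 ((497.9367370605469, 206.40541076660156), (114.27891540527344, 114.75666809082031), 89.45714569091797) [[0.4407, 0.1499], [0.5546, 0.2632]]
0.042 4334 0.04600526600553523 ((492.8327331542969, 207.67958068847656), (109.82025146484375, 96.79297637939453), 89.3689956665039) [[0.4449, 0.1536], [0.5404, 0.2595]]
0.01 2133 0.014218072716182195 ((492.8299560546875, 206.45037841796875), (106.42376708984375, 67.13932037353516), 89.55215454101562) [[0.4599, 0.1535], [0.526, 0.2594]]
0.002 2623 0.005070247669349159 ((477.4998474121094, 209.45535278320312), (148.49090576171875, 145.7783966064453), 89.3948974609375) [[0.4236, 0.1371], [0.5232, 0.2767]]
```

View pics/w2.png

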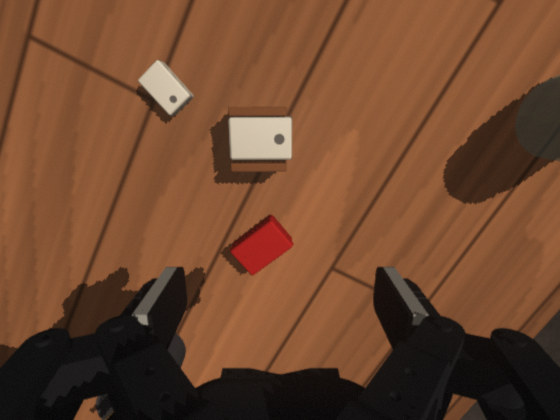

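The pack is at (260,138) between the wooden walls, aligned with the image axes. The red one is at (262,245) and the small one at (165,88).

Run:
```python
from h import *
d=load('w2'); W=world(d); I=d['image'].astype(int)
near=(abs(W[...,0]-.519)<.06)&(abs(W[...,1]+.169)<.055)
def show(n,m):
    P=W[m]; print(n,m.sum(),np.median(P[:,2]).round(4),[np.round(x,1) for x in cv2.minAreaRect(P[:,:2].astype(np.float32)*1000)])
show('pack',near&(W[...,2]>.036)&(I.min(-1)>110))
show('packtop',near&(W[...,2]>.0385)&(W[...,2]<.0405)&(I.min(-1)>100))
show('all',near&(W[...,2]>.03))
show('counter',near&(W[...,2]<.01))
```

```text
pack 2528 0.04 [array([ 521.2, -173.8]), array([68.1, 58.1]), np.float64(40.1)]
packtop 1756 0.0398 [array([ 519.7, -168.7]), array([58.4, 37.3]), np.float64(27.6)]
all 29129 0.2883 [array([ 518.7, -177.4]), array([102.9,  78. ]), np.float64(37.3)]
counter 8025 0.0001 [array([ 519., -169.]), array([110. , 119.9]), np.float64(90.0)]
```

```bash
python3 -c "
from h import *
to([.5197,-.1687,.022],117.6)"
```

```text
t 2.58 tcp [ 0.5593 -0.1993  0.2199] rpy [-1.800e+02 -1.000e-01  1.177e+02] F [-0.   0.2 -0.8] g 1.0
   move [ 4.52 -2.07 19.8 ] [-0.  -0.1  0.1] rows>= 4.9
```

```bash
python3 -m handwheel '[2,-1,4,0,0,0,4.5,-2.1,8,0,0,0,4.5,-2.1,12,0,0,0,4.5,-2.1,12,0,0,0,4.5,-2.1,12,0,0,0,4.5,-2.1,12,0,0,0]' 100
python3 - <<'E'
from h import *
for i in range(3): to([.5197,-.1687,.022],117.6)
shot('wrist','w3')
to([.5197,-.1687,.022],117.6)
E
```

```text
time: 3.08
tcp_pos: [0.5214, -0.1678, 0.101]
tool_rot: [3.141, -0.002, 2.058]
ft_force: [0.5, -0.1, 0.8]
gripper_width: 1.0
t 3.08 tcp [ 0.5214 -0.1678  0.101 ] rpy [ 1.800e+02 -1.000e-01  1.179e+02] F [ 0.5 -0.1  0.8] g 1.0
   move [-0.01 -0.19  7.9 ] [ 0.  -0.1  0.3] rows>= 1.9
t 3.08 tcp [ 0.5214 -0.1678  0.101 ] rpy [ 1.800e+02 -1.000e-01  1.179e+02] F [ 0.5 -0.1  0.8] g 1.0
   move [-0.01 -0.19  7.9 ] [ 0.  -0.1  0.3] rows>= 1.9
t 3.08 tcp [ 0.5214 -0.1678  0.101 ] rpy [ 1.800e+02 -1.000e-01  1.179e+02] F [ 0.5 -0.1  0.8] g 1.0
   move [-0.01 -0.19  7.9 ] [ 0.  -0.1  0.3] rows>= 1.9
t 3.13 tcp [ 0.5223 -0.1688  0.102 ] rpy [179.9   0.  117.8] F [ 0.8 -0.6  0.9] g 0.999
   move [ 0.13 -0.24  8.  ] [0.1 0.  0.2] rows>= 1.9
```

View pics/w3.png

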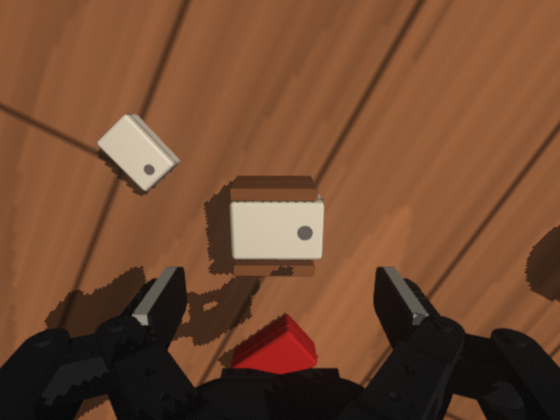

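Pack at (277,230) is centred between the pads (180 and 380). Descending and gripping.

```bash
python3 -m handwheel '[0,-0.2,2.7,0,0,0,0,-0.2,5.4,0,0,0,0,-0.2,7.9,0,0,0,0,-0.2,7.9,0,0,0,0,-0.2,7.9,0,0,0]' 100
python3 -m handwheel '[0,0,0,0,0,0,0,0,0,0,0,0,0,0,0,0,0,0,0,0,0,0,0,0,0,0,0,0,0,0,0,0,0,0,0,0,0,0,0,0,0,0,0,0,0,0,0,0]' 0 40
python3 - <<'E'
from h import *
shot('wrist','w4')
to([.5197,-.1687,.12],117.6)
E
```

```text
time: 3.55
tcp_pos: [0.5218, -0.1701, 0.0241]
tool_rot: [3.139, 0.001, 2.056]
ft_force: [0.3, 1.1, 0.7]
gripper_width: 1.001
time: 4.22
tcp_pos: [0.5242, -0.1709, 0.0268]
tool_rot: [3.135, 0.005, 2.056]
ft_force: [-0.6, -0.0, 4.7]
gripper_width: 0.69
t 4.27 tcp [ 0.5242 -0.1709  0.0268] rpy [179.6   0.3 117.8] F [-0.1 -0.3  4.8] g 0.694
   move [ 0.36 -0.24 -9.32] [0.4 0.3 0.2] rows>= 2.2
```

View pics/w4.png

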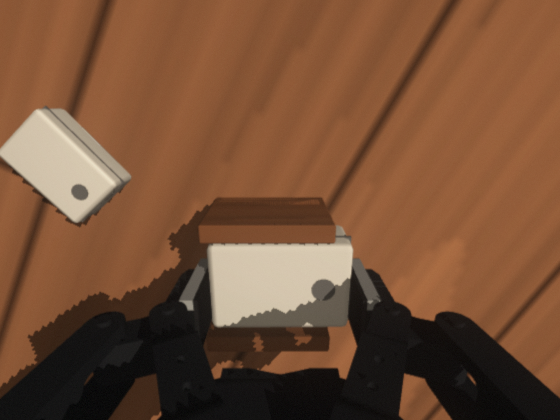

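Gripped at 0.69 × 85 = 59 mm, which matches the pack length. Lifting.

```bash
python3 -m handwheel '[0,0,-1.5,0,0,0,0,0,-3.5,0,0,0,0,0,-6,0,0,0,0,0,-9,0,0,0,0,0,-9,0,0,0,0,0,-9,0,0,0]' 0 40
python3 - <<'E'
from h import *
shot('wrist','w5')
to([.49,-.03,.022],90)
E
```

```text
time: 4.77
tcp_pos: [0.526, -0.1715, 0.1203]
tool_rot: [3.13, 0.009, 2.056]
ft_force: [-0.2, 0.2, -1.5]
gripper_width: 0.692
t 4.82 tcp [ 0.5246 -0.1711  0.1186] rpy [179.5   0.4 117.8] F [-0.4 -0.1 -2.7] g 0.691
   move [14.15  3.44  9.59] [ 0.6  0.3 27.8] rows>= 4.2
```

View pics/w5.png

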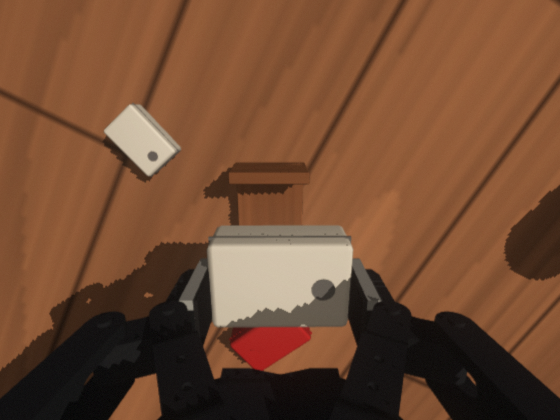

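```bash
python3 -m handwheel '[3,0.7,0,0,0,7,6,1.5,0,0,0,14,9,2.3,0,0,0,21,12,3,0,0,0,27.8,14.2,3.4,3,0,0,27.8,14.2,3.4,6,0,0,27.8,14.2,3.4,7,0,0,27.8,14.2,3.4,7,0,0,27.8,14.2,3.4,7,0,0,27.8]'
python3 - <<'E'
from h import *
to([.49,-.03,.015],90)
d=shot('wrist','w6')
W=world(d);I=d['image'].astype(int)
m=(I.min(-1)>60)&(W[...,2]>.03)&(np.hypot(W[...,0]-.49,W[...,1]+.03)<.06)
m[:,:215]=0;m[:,345:]=0;m[325:]=0
P=W[m]; print(m.sum(),np.median(P,0)); z=np.median(P[:,2]);P=P[abs(P[:,2]-z)<.004]
A=np.c_[P[:,:2]-P[:,:2].mean(0),np.ones(len(P))];print('plane',np.linalg.lstsq(A,P[:,2],rcond=None)[0],P[:,:2].mean(0))
E
```

```text
time: 5.57
tcp_pos: [0.4886, -0.0309, 0.0475]
tool_rot: [3.132, 0.002, 1.57]
ft_force: [-0.0, -0.3, -0.9]
gripper_width: 0.694
t 5.57 tcp [ 0.4886 -0.0309  0.0475] rpy [1.795e+02 1.000e-01 8.990e+01] F [-0.  -0.3 -0.9] g 0.694
   move [0.09 0.11 3.25] [ 0.5  0.1 -0.1] rows>= 0.8
12791 [ 0.48848946 -0.02032737  0.06049874]
plane [ 0.00296446 -0.0213508   0.06054279] [ 0.48854741 -0.02443838]
```

View pics/w6.png

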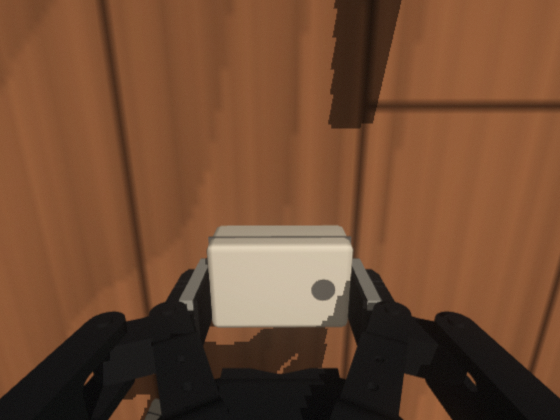

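The pack is level to about 1.2°, with its top at 60 mm, so there are about 34.5 mm to go. Lowering gently.

```bash
python3 -m handwheel '[0,0,1.5,0,0,0,0,0,2.7,0,0,0,0,0,3.1,0,0,0,0,0,3.3,0,0,0,0,0,3.4,0,0,0,0,0,3.4,0,0,0]'
python3 -m handwheel '[0,0,0.1,0,0,0,0,0,0.1,0,0,0]'
```

```text
time: 6.12
tcp_pos: [0.4907, -0.0315, 0.0151]
tool_rot: [3.129, 0.002, 1.568]
ft_force: [0.2, -0.1, -1.2]
gripper_width: 0.696
time: 6.28
tcp_pos: [0.4914, -0.0316, 0.0147]
tool_rot: [3.128, 0.002, 1.568]
ft_force: [-0.2, 0.3, -1.7]
gripper_width: 0.694
```

```bash
python3 -m handwheel '[0,0,0.15,0,0,0,0,0,0.25,0,0,0,0,0,0.25,0,0,0]'
```

```text
time: 6.53
tcp_pos: [0.4919, -0.0316, 0.013]
tool_rot: [3.127, 0.002, 1.568]
ft_force: [-1.8, 0.8, 6.6]
gripper_width: 0.691
```

Contact (6.6 N). Releasing and going up.

```bash
python3 -m handwheel '[0,0,0,0,0,0,0,0,0,0,0,0,0,0,0,0,0,0,0,0,0,0,0,0,0,0,0,0,0,0,0,0,0,0,0,0]' 100 40
python3 -m handwheel '[0,0,-3,0,0,0,0,0,-6,0,0,0,0,0,-9,0,0,0,0,0,-12,0,0,0,0,0,-12,0,0,0,0,0,-12,0,0,0]'
python3 - <<'E'
from h import *
d=shot('wrist','w7'); t=shot('top','t7')
for d in (d,t):
    W=world(d);I=d['image'].astype(int)
    m=(I.min(-1)>90)&(W[...,2]>.022)&(W[...,2]<.03)&(np.hypot(W[...,0]-.49,W[...,1]+.03)<.06)
    P=W[m]; print(m.sum(),np.median(P,0).round(4),cv2.minAreaRect(P[:,:2].astype(np.float32)*1000))
to([.49,-.03,.015],180)
E
```

```text
time: 7.03
tcp_pos: [0.4919, -0.0316, 0.0129]
tool_rot: [3.127, 0.002, 1.568]
ft_force: [-0.6, -0.1, -0.8]
gripper_width: 0.995
time: 7.53
tcp_pos: [0.4916, -0.0313, 0.1347]
tool_rot: [3.122, 0.002, 1.568]
ft_force: [-0.0, 0.2, -0.8]
gripper_width: 0.999
3548 [ 0.491  -0.0257  0.026 ] ((492.1098937988281, -27.52829360961914), (59.38270568847656, 39.33683395385742), 0.03929855674505234)
0 [nan nan nan] ((0.0, 0.0), (0.0, 0.0), 0.0)
t 7.63 tcp [ 0.4895 -0.0312  0.1323] rpy [1.792e+02 1.000e-01 8.990e+01] F [ 0.1  0.1 -0.6] g 0.998
   move [ 0.15 -0.11 11.73] [  0.5   0.7 -90.1] rows>= 12.6
  return _methods._mean(a, axis=axis, dtype=dtype,
  ret = um.true_divide(
```

View pics/w7.png

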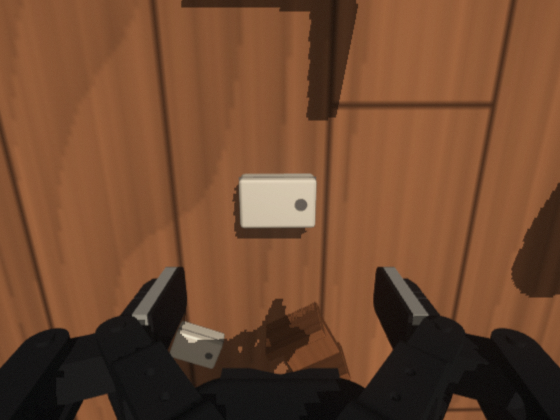

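The pack lies flat on the counter: top at 26 mm, centre about (0.492, -0.027), length along x. Turning the tool to yaw 180.

```bash
python3 -m handwheel '[0,0,0,0,0,-7,0,0,0,0,0,-14,0,0,0,0,0,-21,0,0,0,0,0,-28,0,0,0,0,0,-35,0,0,0,0,0,-42,0,0,0,0,0,-49,0,0,0,0,0,-56,0,0,0,0,0,-63,0,0,0,0,0,-70]'
python3 -c "
from h import *
to([.492,-.027,.1],180)
print(robot.get_state()['qpos'].round(2))"
```

```text
time: 8.47
tcp_pos: [0.488, -0.0311, 0.1304]
tool_rot: [3.14, 0.01, 2.796]
ft_force: [0.7, -0.3, 0.5]
gripper_width: 1.001
t 8.47 tcp [ 0.488  -0.0311  0.1304] rpy [179.9   0.6 160.2] F [ 0.7 -0.3  0.5] g 1.001
   move [-0.2   0.51  3.04] [ -0.    0.6 -19.8] rows>= 2.8
[ 0.09  0.34 -0.1   2.06  0.05  0.74  1.19]
```

```bash
python3 -m handwheel '[0,0.1,1,0,0.2,-7,-0.1,0.3,2,0,0.4,-14,-0.2,0.5,3,0,0.6,-20.2,-0.2,0.5,3,0,0.6,-20.2,-0.2,0.5,3,0,0.6,-20.2,-0.2,0.5,3,0,0.6,-20.2]'
python3 - <<'E'
from h import *
d=shot('wrist','w8')
to([.492,-.027,.015],179.5)
W=world(d);I=d['image'].astype(int)
m=(I.min(-1)>90)&(W[...,2]>.0235)&(W[...,2]<.03)&(np.hypot(W[...,0]-.49,W[...,1]+.03)<.06)
P=W[m]; print(m.sum(),np.median(P,0).round(4),cv2.minAreaRect(P[:,:2].astype(np.float32)*1000))
E
```

```text
time: 8.97
tcp_pos: [0.4913, -0.0272, 0.0998]
tool_rot: [3.141, -0.002, -3.138]
ft_force: [0.8, 0.7, 0.8]
gripper_width: 0.998
t 9.02 tcp [ 0.4916 -0.0272  0.1003] rpy [-180.    -0.  -179.7] F [-0.2  0.2 -0.9] g 1.0
   move [-0.04  0.02  8.53] [-0.  -0.   0.8] rows>= 2.0
4361 [ 0.4911 -0.0267  0.026 ] ((491.6094665527344, -27.6289119720459), (58.861534118652344, 38.989707946777344), 0.028562553226947784)
```

View pics/w8.png

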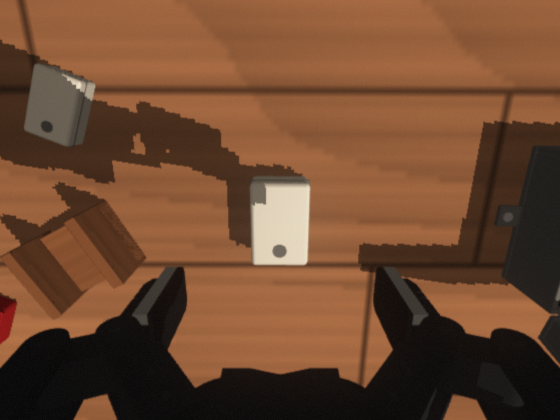

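Pack at (280,222) is centred between the pads. Descending and gripping the long sides.

```bash
python3 -m handwheel '[0,0,3,0,0,0,0,0,6,0,0,0,0,0,8,0,0,0,0,0,8.5,0,0,0,0,0,8.5,0,0,0,0,0,8.5,0,0,0]' 100
python3 -m handwheel '[0,0,0,0,0,0,0,0,0,0,0,0,0,0,0,0,0,0,0,0,0,0,0,0,0,0,0,0,0,0,0,0,0,0,0,0,0,0,0,0,0,0,0,0,0,0,0,0]' 0 40
python3 -m handwheel '[0,0,-2,0,0,0,0,0,-5,0,0,0,0,0,-8,0,0,0,0,0,-11,0,0,0,0,0,-11,0,0,0,0,0,-11,0,0,0]'
python3 - <<'E'
from h import *
d=shot('wrist','w9')
s=robot.get_state()['tcp_pos']
to([.4928,.2065,.15],179.5)
W=world(d);I=d['image'].astype(int)
m=(I.min(-1)>70)&(W[...,2]>s[2])&(np.hypot(W[...,0]-s[0],W[...,1]-s[1])<.05)
P=W[m]; z=np.percentile(P[:,2],60); m&=abs(W[...,2]-z)<.003; P=W[m]; print(m.sum(),z,cv2.minAreaRect(P[:,:2].astype(np.float32)*1000))
A=np.c_[P[:,:2]-P[:,:2].mean(0),np.ones(len(P))];print('plane',np.linalg.lstsq(A,P[:,2],rcond=None)[0])
E
```

```text
time: 9.52
tcp_pos: [0.4922, -0.0272, 0.016]
tool_rot: [-3.141, -0.0, -3.138]
ft_force: [0.5, 0.4, 0.3]
gripper_width: 0.998
time: 10.18
tcp_pos: [0.493, -0.0273, 0.0171]
tool_rot: [-3.141, 0.002, -3.138]
ft_force: [-0.9, 0.3, 6.9]
gripper_width: 0.46
time: 10.68
tcp_pos: [0.4944, -0.0274, 0.1291]
tool_rot: [-3.141, 0.006, -3.138]
ft_force: [-0.7, -0.4, -1.3]
gripper_width: 0.456
t 10.73 tcp [ 0.4929 -0.0274  0.1276] rpy [-180.     0.2 -179.8] F [-0.3 -0.2 -1.2] g 0.458
   move [-0.07 23.39 -2.26] [-0.   0.2  0.7] rows>= 5.6
10804 0.1380148703289271 ((493.057861328125, -27.889400482177734), (59.99535369873047, 39.83916091918945), 0.20393358170986176)
plane [ 0.01033571 -0.00065449  0.13782821]
```

View pics/w9.png

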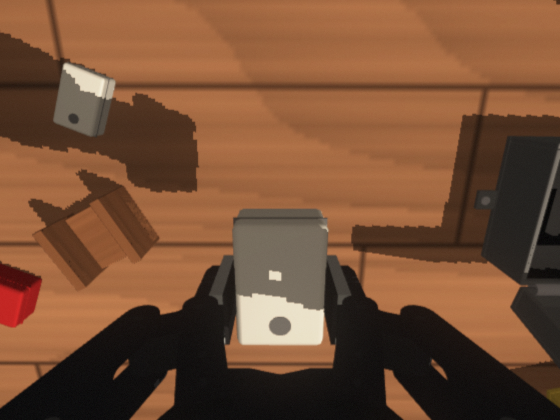

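The pack is held square, with its centre about 3 mm below the TCP. Moving over the box.

```bash
python3 -m handwheel '[0,3,-1,0,0,0,0,7,-2,0,0,0,0,11,-2.2,0,0,0,0,15,-2.2,0,0,0.3,0,19,-2.2,0,0,0.7,0,22,-2.2,0,0,0.7,0,23.4,-2.2,0,0,0.7,0,23.4,-2.2,0,0,0.7,0,23.4,-2.2,0,0,0.7]'
python3 - <<'E'
from h import *
d=shot('wrist','w10')
s=robot.get_state()['tcp_pos']
to([.4928,.2065,.03],179.5)
W=world(d);I=d['image'].astype(int)
m=(I.min(-1)>70)&(W[...,2]>s[2])&(np.hypot(W[...,0]-s[0],W[...,1]-s[1])<.05)
P=W[m]; z=np.percentile(P[:,2],60); m&=abs(W[...,2]-z)<.003; P=W[m]; print(m.sum(),z,cv2.minAreaRect(P[:,:2].astype(np.float32)*1000))
for lo,hi in [(.048,.053),(.043,.0475)]:
  m=(W[...,2]>lo)&(W[...,2]<hi)&(abs(W[...,0]-.48)<.075)&(abs(W[...,1]-.21)<.075); P=W[m]; print(np.percentile(P,[0.5,99.5],axis=0)[:,:2].round(4).tolist())
E
```

```text
time: 11.48
tcp_pos: [0.4906, 0.2069, 0.1476]
tool_rot: [-3.14, -0.0, 3.135]
ft_force: [-0.7, -0.6, -0.6]
gripper_width: 0.453
t 11.53 tcp [0.491  0.2054 0.1477] rpy [-179.9   -0.   179.5] F [-0.1 -0.2 -0.7] g 0.46
   move [-0.18  0.14 11.77] [-0.1 -0.  -0. ] rows>= 2.8
10830 0.15650039418203107 ((489.27679443359375, 207.84397888183594), (42.599517822265625, 59.87054443359375), 89.47740936279297)
[[0.4401, 0.1498], [0.5337, 0.2637]]
[[0.4402, 0.1534], [0.5337, 0.2599]]
```

View pics/w10.png

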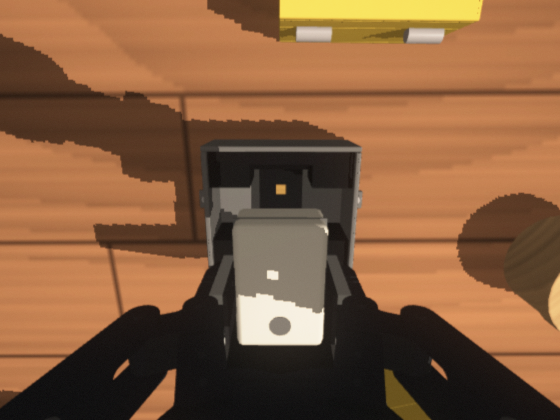

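The pack is centred sideways (281 against the box's 281 px), and x needs about +2.5 mm. Partial descent, then another look.

```bash
python3 -m handwheel '[-0.1,0,2,0,0,0,-0.2,0,4,0,0,0,-0.25,0,6,0,0,0,-0.25,0,7.2,0,0,0,-0.25,0,7.2,0,0,0,-0.25,0,7.2,0,0,0]'
python3 - <<'E'
from h import *
d=shot('wrist','w11')
s=robot.get_state()['tcp_pos']
to([.4928,.2065,.03],179.5)
W=world(d);I=d['image'].astype(int)
m=(I.min(-1)>70)&(W[...,2]>s[2])&(np.hypot(W[...,0]-s[0],W[...,1]-s[1])<.05)
P=W[m]; z=np.percentile(P[:,2],60); m&=abs(W[...,2]-z)<.003; P=W[m]; print(m.sum(),z,np.percentile(P,[0.5,99.5],axis=0)[:,:2].round(4).tolist(),cv2.minAreaRect(P[:,:2].astype(np.float32)*1000))
for lo,hi in [(.048,.053),(.043,.0475)]:
  m=(W[...,2]>lo)&(W[...,2]<hi)&(abs(W[...,0]-.48)<.075)&(abs(W[...,1]-.21)<.075); P=W[m]; print(np.percentile(P,[0.5,99.5],axis=0)[:,:2].round(4).tolist())
E
```

```text
time: 12.03
tcp_pos: [0.493, 0.2037, 0.0751]
tool_rot: [-3.138, -0.002, 3.131]
ft_force: [-0.2, 0.1, -0.9]
gripper_width: 0.46
t 12.08 tcp [0.4938 0.2045 0.076 ] rpy [-179.8   -0.   179.4] F [ 0.6 -0.1 -0.9] g 0.459
   move [0.1  0.22 4.6 ] [-0.2 -0.  -0.1] rows>= 1.1
10993 0.08405117914188509 [[0.4623, 0.1816], [0.5205, 0.2257]] ((491.50469970703125, 203.30899047851562), (51.718753814697266, 59.72549057006836), 89.3174057006836)
[[0.4401, 0.15], [0.5547, 0.2637]]
[[0.4401, 0.1534], [0.5364, 0.2601]]
```

View pics/w11.png

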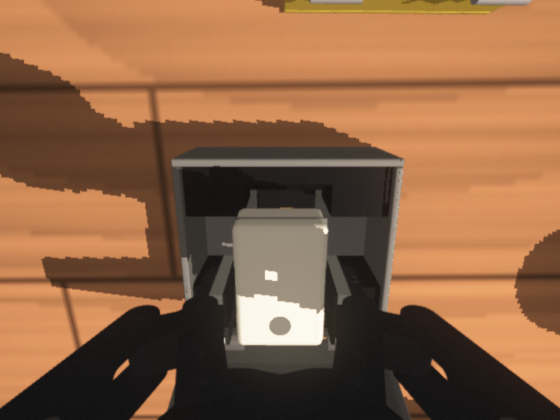

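Box mid column is 288 and the pack is at 281, about 2 mm towards -y. Correcting that before insertion.

```bash
python3 -m handwheel '[-0.05,0.23,0.2,0.2,0,0,-0.05,0.23,0.4,0.2,0,0,-0.05,0.23,0.5,0.2,0,0,-0.05,0.23,0.5,0.2,0,0]'
python3 - <<'E'
from h import *
d=shot('wrist','w12')
for i in range(2):
  to([.4928,.2067,.03],179.5); robot.get_image('top')
W=world(d);I=d['image'].astype(int); s=robot.get_state()['tcp_pos']
m=(I.min(-1)>110)&(W[...,2]>s[2])&(np.hypot(W[...,0]-s[0],W[...,1]-s[1])<.05)
m[:, :238]=0; m[:,324:]=0
P=W[m]; z=np.percentile(P[:,2],60);  print(z)
v=280
g=I[230:300].sum(-1).mean(0); print([ (u,int(g[u])) for u in range(165,410,1) if abs(g[min(u+1,559)]-g[u-1])>50])
E
```

```text
time: 12.42
tcp_pos: [0.4945, 0.2069, 0.0714]
tool_rot: [-3.136, 0.001, 3.132]
ft_force: [-0.3, -0.6, -1.8]
gripper_width: 0.457
t 12.47 tcp [0.4944 0.2068 0.0713] rpy [-179.6    0.   179.4] F [ 0.5 -0.6 -0.9] g 0.459
   move [0.16 0.01 4.13] [-0.4  0.  -0.1] rows>= 1.0
t 12.52 tcp [0.4944 0.2068 0.0713] rpy [-179.6    0.   179.4] F [-0.1  0.1 -0.8] g 0.46
   move [0.16 0.01 4.13] [-0.4  0.  -0.1] rows>= 1.0
0.08030505931110579
[(174, 248), (186, 209), (187, 179), (233, 217), (234, 268), (235, 346), (236, 395), (324, 364), (325, 308), (326, 260), (327, 210), (380, 199), (381, 233), (382, 270), (383, 310), (384, 351), (385, 392), (386, 429)]
```

View pics/w12.png

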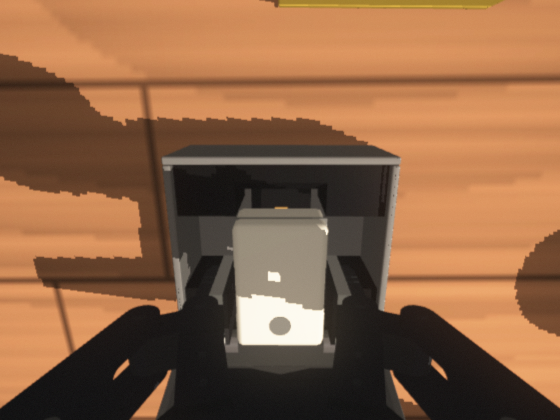

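Centred now (box 167–398 gives 282, pack 280.5). Lowering in slow steps.

```bash
python3 -m handwheel '[0,0,0.8,0,0,0,0,0,1.5,0,0,0,0,0,2.2,0,0,0,0,0,2.8,0,0,0,0,0,2.8,0,0,0]'
python3 -c "
from h import *
shot('wrist','w13'); to([.4928,.2067,.031],179.5)"
```

```text
time: 12.98
tcp_pos: [0.4931, 0.206, 0.0414]
tool_rot: [-3.134, -0.003, 3.132]
ft_force: [-0.1, -0.3, -1.4]
gripper_width: 0.458
t 13.03 tcp [0.4935 0.2062 0.042 ] rpy [-1.796e+02 -1.000e-01  1.794e+02] F [-0.2  0.5 -1.7] g 0.461
   move [0.06 0.06 1.1 ] [-0.4 -0.1 -0.1] rows>= 0.3
```

View pics/w13.png

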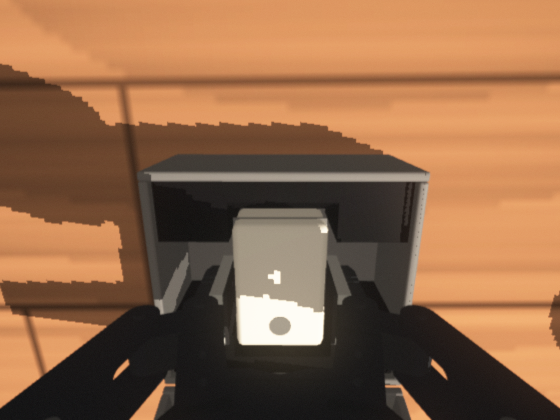

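No contact so far and the pack is entering the pocket. Continuing to the floor.

```bash
python3 -m handwheel '[0,0.05,0.4,0,0,0,0,0.05,0.7,0,0,0,0,0.05,0.9,0,0,0,0,0.05,0.9,0,0,0]'
python3 -m handwheel '[0,0,0.1,0,0,0,0,0,0.2,0,0,0,0,0,0.2,0,0,0]'
```

```text
time: 13.37
tcp_pos: [0.4932, 0.2065, 0.0325]
tool_rot: [-3.134, -0.003, 3.132]
ft_force: [0.0, -0.2, -0.7]
gripper_width: 0.455
time: 13.62
tcp_pos: [0.4933, 0.2066, 0.0312]
tool_rot: [-3.134, -0.002, 3.132]
ft_force: [-2.1, -0.2, 4.9]
gripper_width: 0.461
```

Floor contact (4.9 N) at the expected height. Opening only to 68 % because of the recess walls, then up.

```bash
python3 -m handwheel '[0,0,0,0,0,0,0,0,0,0,0,0,0,0,0,0,0,0,0,0,0,0,0,0,0,0,0,0,0,0]' 68 40
python3 -m handwheel '[0,0,-0.8,0,0,0,0,0,-1.8,0,0,0,0,0,-3,0,0,0,0,0,-6,0,0,0,0,0,-9,0,0,0,0,0,-12,0,0,0,0,0,-15,0,0,0,0,0,-15,0,0,0,0,0,-15,0,0,0]'
python3 - <<'E'
from h import *
d=shot('wrist','w14');to([.4928,.2067,.031],179.5)
W=world(d);I=d['image'].astype(int)
m=(I.min(-1)>60)&(W[...,2]>.036)&(W[...,2]<.044)&(abs(W[...,0]-.493)<.045)&(abs(W[...,1]-.2067)<.03)
P=W[m]; print(m.sum(),np.median(P,0).round(4),cv2.minAreaRect(P[:,:2].astype(np.float32)*1000))
A=np.c_[P[:,:2]-P[:,:2].mean(0),np.ones(len(P))];print('plane',np.linalg.lstsq(A,P[:,2],rcond=None)[0])
E
```

```text
time: 14.03
tcp_pos: [0.4934, 0.2066, 0.0312]
tool_rot: [-3.134, -0.002, 3.132]
ft_force: [0.4, -0.7, 0.9]
gripper_width: 0.677
time: 14.78
tcp_pos: [0.4954, 0.2085, 0.1847]
tool_rot: [-3.136, 0.004, 3.132]
ft_force: [0.3, -0.7, -1.1]
gripper_width: 0.678
t 14.83 tcp [0.4942 0.2079 0.1828] rpy [-179.6    0.   179.4] F [ 0.8  0.2 -1.5] g 0.679
   move [ 0.15 -0.02 15.18] [-0.4  0.  -0.1] rows>= 3.6
2937 [0.4905 0.2061 0.04  ] ((492.54638671875, 206.00917053222656), (39.93537521362305, 60.16615295410156), 89.1920394897461)
plane [0.00568018 0.00135326 0.0398964 ]
```

View pics/w14.png

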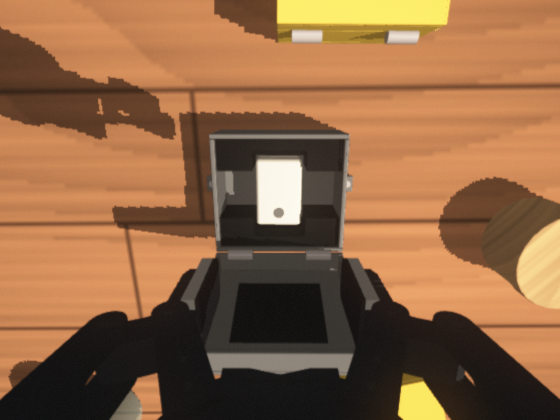

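The pack is seated at (0.4925, 0.206), top 40 mm, level. The pocket is at (0.493, 0.2066). Now up and over the lid, closing the fingers, to get behind it.

```bash
python3 -m handwheel '[0,0,-2.5,0,0,0,-3,0,-3,0,0,0,-7,0,-3,0,0,0,-11,0,-3,0,0,0,-15,0,-3,0,0,0,-17,0,-3,0,0,0,-17,0,-3,0,0,0,-17,0,-3,0,0,0]' 0 40
python3 - <<'E'
from h import *
d=shot('scene','s15'); W=world(d)
m=(abs(W[...,0]-.56)<.06)&(abs(W[...,1]-.207)<.05)&(W[...,2]>.09)&(W[...,2]<.165)
P=W[m]; print(len(P),P.max(0),P.min(0))
t=P[P[:,2]<.145]; A=np.c_[t[:,2],np.ones(len(t))]; q=P[(P[:,2]>.095)]; 
n=np.linalg.svd(q-q.mean(0),full_matrices=False)[2]; print(n.round(3),q.mean(0))
to([.655,.2067,.14],179.5)
E
```

```text
time: 15.5
tcp_pos: [0.6637, 0.2056, 0.2103]
tool_rot: [-3.134, -0.003, 3.131]
ft_force: [-0.2, 0.4, -0.9]
gripper_width: 0.002
382 [0.59020918 0.25692162 0.1545206 ] [0.56372112 0.15710448 0.09100604]
[[-0.018 -1.    -0.023]
 [-0.026 -0.023  0.999]
 [ 0.999 -0.018  0.026]] [0.579672   0.20627321 0.13176383]
t 15.55 tcp [0.6626 0.2063 0.2108] rpy [-179.6   -0.2  179.4] F [-1.1  0.4  0.2] g 0.003
   move [0.74 0.09 7.08] [-0.4 -0.2 -0.1] rows>= 1.7
```

View pics/s15.png

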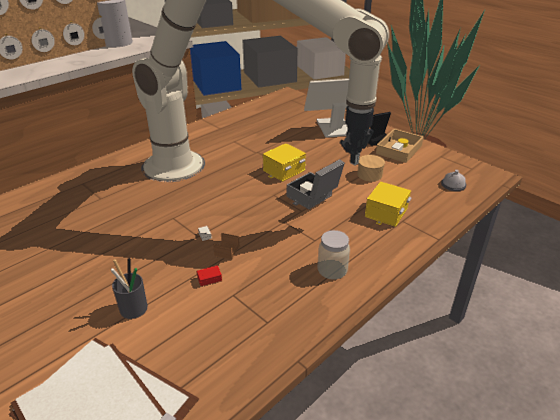

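The scene shows the gripper behind the lid at (355,150), with the white pack in the box at (308,187) and the lid upright at (328,175). Going down behind the lid and starting to push.

```bash
python3 -m handwheel '[0,0,3,0,0,0,0.3,0,6,0,0,0,0.7,0,7.1,0,0,0,3,0,7,0,0,0,5,0,7,0,0,0,6,0,7,0,0,0,6,0,7,0,0,0]'
python3 -c "
from h import *
to([.563,.2067,.146],179.5)"
```

```text
time: 16.13
tcp_pos: [0.5987, 0.2074, 0.1414]
tool_rot: [-3.134, -0.006, 3.135]
ft_force: [-0.2, 0.2, -0.1]
gripper_width: -0.001
t 16.13 tcp [0.5987 0.2074 0.1414] rpy [-179.6   -0.4  179.6] F [-0.2  0.2 -0.1] g -0.001
   move [ 3.57 -0.1  -0.44] [-0.4 -0.4  0.1] rows>= 0.9
```

```bash
python3 -m handwheel '[1,0,-0.1,0,0,0,2,0,-0.3,0,0,0,3,0,-0.5,0,0,0,4,0,-0.5,0,0,0,5,0,-0.4,0,0,0,6,0,-0.3,0,0,0,7,0,-0.2,0,0,0,7,0,-0.2,0,0,0]'
python3 - <<'E'
from h import *
shot('scene','s16')
to([.486,.2067,.114],179.5)
d=load('s16'); cv2.imwrite('pics/s16c.png',cv2.resize(d['image'][100:240,240:420],None,fx=4,fy=4))
E
```

```text
time: 16.8
tcp_pos: [0.5255, 0.2078, 0.143]
tool_rot: [-3.133, -0.01, 3.136]
ft_force: [-0.4, 0.2, -0.8]
gripper_width: -0.001
t 16.85 tcp [0.5266 0.2078 0.1431] rpy [-179.5   -0.5  179.7] F [ 0.5  0.2 -0.7] g 0.005
   move [ 4.03 -0.1   2.95] [-0.5 -0.5  0.2] rows>= 1.2
```

View pics/s16c.png

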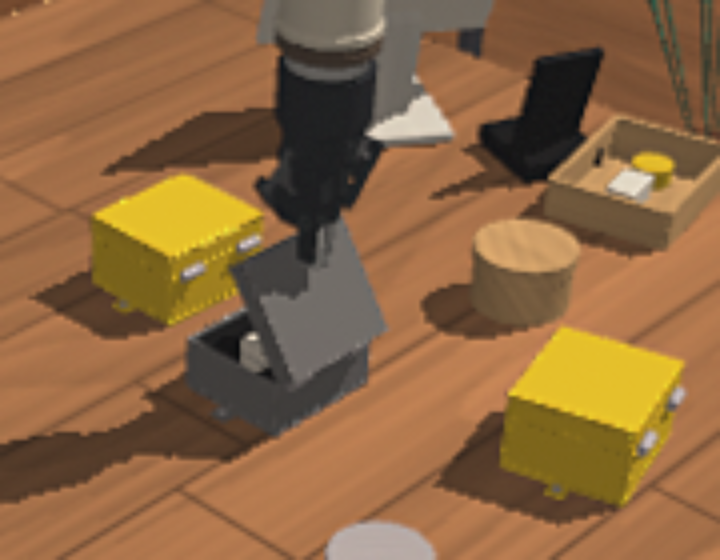

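The lid follows and is now at about 1 rad. Continuing along the arc, more slowly.

```bash
python3 -m handwheel '[0.8,0,0.3,0,0,0,1.5,0,0.7,0,0,0,2.1,0,1.1,0,0,0,2.7,0,1.6,0,0,0,3.3,0,2.2,0,0,0,3.9,0,2.8,0,0,0,4.3,0,3.3,0,0,0,4.6,0,3.8,0,0,0,4.6,0,3.8,0,0,0]'
python3 - <<'E'
from h import *
shot('scene','s17')
to([.471,.2067,.081],179.5)
d=load('s17'); cv2.imwrite('pics/s17c.png',cv2.resize(d['image'][100:240,240:420],None,fx=4,fy=4))
E
```

```text
time: 17.6
tcp_pos: [0.4785, 0.2073, 0.1041]
tool_rot: [-3.132, -0.012, 3.136]
ft_force: [-0.2, 0.4, 0.6]
gripper_width: 0.001
t 17.65 tcp [0.4793 0.2073 0.1046] rpy [-179.4   -0.6  179.7] F [ 0.1  0.8 -0.9] g -0.0
   move [ 0.8  -0.04  2.37] [-0.6 -0.6  0.2] rows>= 0.6
```

View pics/s17c.png

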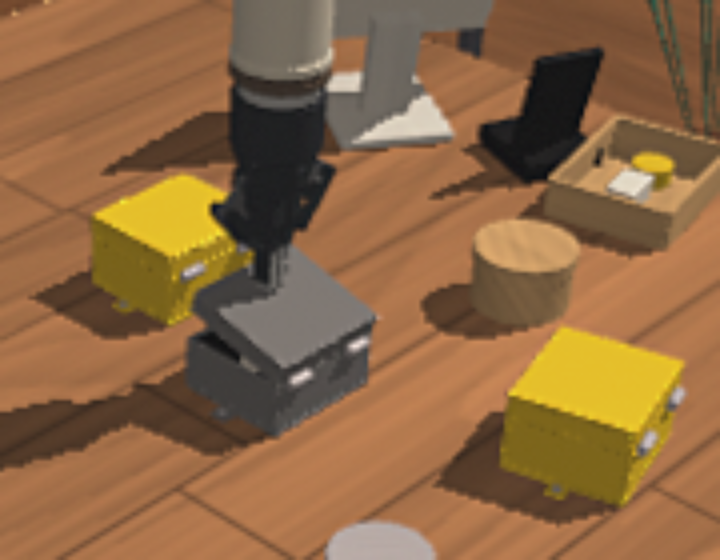

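Nearly closed. Pressing down slowly.

```bash
python3 -m handwheel '[0.3,0,0.4,0,0,0,0.5,0,0.8,0,0,0,0.7,0,1.2,0,0,0,0.8,0,1.5,0,0,0,0.8,0,1.8,0,0,0,0.8,0,2.1,0,0,0,0.8,0,2.3,0,0,0,0.8,0,2.3,0,0,0]'
```

```text
time: 18.32
tcp_pos: [0.4705, 0.2071, 0.0829]
tool_rot: [-3.131, -0.012, 3.136]
ft_force: [-4.9, -2.3, 15.3]
gripper_width: -0.005
```

15 N at TCP z 0.083, where the stop was predicted. Backing off and checking.

```bash
python3 -m handwheel '[0,0,0.1,0,0,0,0,0,0,0,0,0,0,0,-3,0,0,0,0,0,-6,0,0,0,3,0,-10,0,0,0,7,0,-14,0,0,0,7,0,-16,0,0,0,7,0,-16,0,0,0]'
python3 - <<'E'
from h import *
shot('scene','s18'); d=shot('wrist','w18'); t=shot('top','t18'); W=world(d)
to([.4,.2,.2],179.5)
for d in (d,t):
  W=world(d)
  m=(abs(W[...,0]-.493)<.048)&(abs(W[...,1]-.2067)<.052)&(W[...,2]>.06)&(W[...,2]<.09)
  P=W[m]; print(len(P),P.mean(0)); 
  if len(P): print(np.linalg.lstsq(np.c_[P[:,:2]-[.5448,.2067],np.ones(len(P))],P[:,2],rcond=None)[0])
s=load('s18'); cv2.imwrite('pics/s18c.png',cv2.resize(s['image'][130:230,270:400],None,fx=6,fy=6))
E
```

```text
time: 18.98
tcp_pos: [0.4024, 0.2116, 0.2497]
tool_rot: [-3.135, -0.004, 3.139]
ft_force: [0.9, 0.9, -0.2]
gripper_width: 0.001
t 19.13 tcp [0.4028 0.2091 0.244 ] rpy [-179.4   -0.6  179.7] F [ 0.7 -0.3 -0.6] g -0.006
   move [ 0.23 -0.86  4.41] [-0.6 -0.6  0.2] rows>= 1.1
4404 [0.4747365  0.20551255 0.07208424]
[0.00029294 0.00095987 0.0721059 ]
1645 [0.49280835 0.20663024 0.07115682]
[-0.00249202 -0.00198071  0.07102711]
```

View pics/s18c.png

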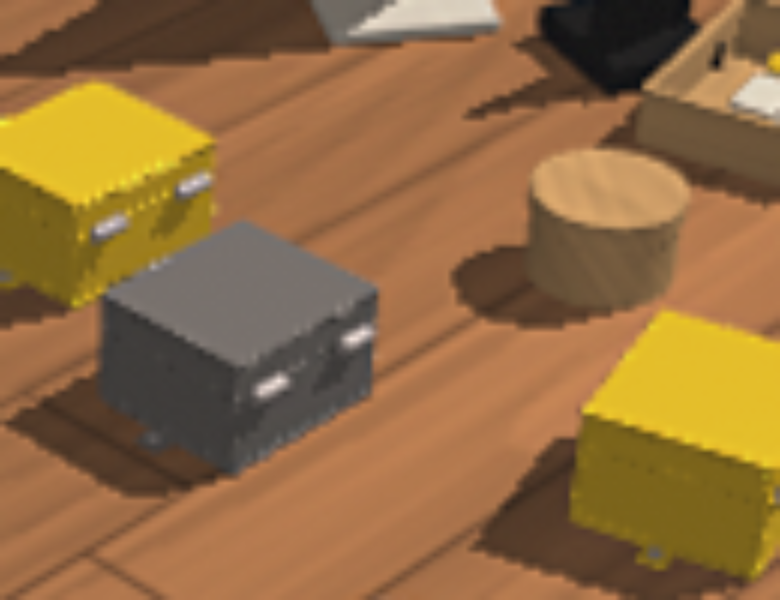

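View pics/t18.png

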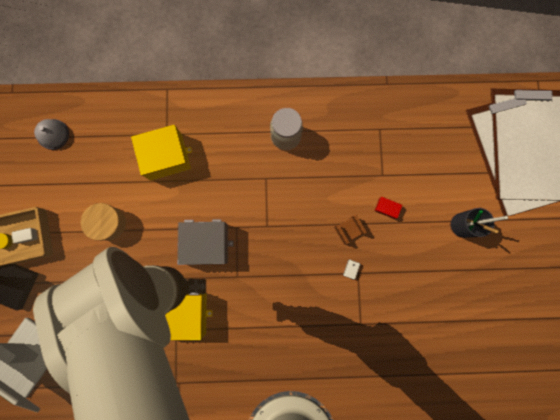

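The lid top is level at 72 mm (slope 0.0003 from the wrist view), and the jar (286,128), tub (100,221) and pens (474,223) haven't moved. The arm is clear, so I'm handing in.

```bash
python3 -c "
from plant import robot
print(robot.hand_in()); print(robot.get_state()['time'])"
```

```text
the job is handed in; nothing more can be done
None
the job is handed in; nothing more can be done
```

The job is done and handed in at about 19 s of robot time; no verdict was reported.

I lifted the pack out of the cradle by its ends, set it flat on the bare counter and let go. I then took it again by its long sides, lowered it into the pocket and released it. Last, I pushed the lid over slowly and pressed it shut until it met the stop with 15 N.

**Pack on the counter:** released and flat, with its top at 26 mm. This came from the wrist view only; my filter found no pack pixels in the top view.

**Pack in the pocket:** seated within about 1 mm of the measured pocket centre, top at 40 mm, and level. This was measured just before closing; the closed lid hides it now.

**Lid:** its top is at 72 mm with a slope of about 0.0003 in the wrist view. The top camera gave 71 mm and a slope of 0.0025. The two agree within the calibration, and both are well under 0.025 rad.

**Bystanders and arm:** the jar, pen pot and card tub are at the same pixels in the top view as at the start. The gripper is clear of everything, and none of my last checks failed.

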